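# Set the shaker's speed selector by clicks and start it

### The job

Set the bench shaker's speed selector to position 6, counting clicks clockwise from the long, cross-barred tick, which is position 0: push its lever round with a fingertip from one side, never taking it between the fingers, and do not run past position 6. Once it has clicked in there, press the round start button right down with a fingertip and let it come up again. Start nothing before the speed is set, and leave everything else where it stands.

Things in the scene. Friction and masses are not known exactly. Their poses are not given: they have to be found in the camera images.
- shaker: White bench shaker, 320 (x) x 300 (y) mm, fixed. Origin: centre of its underside, at bench height; x to its back, y to its left, z up. Front half (x -160 to -5 mm): flat grey panel 66 mm above the bench, selector left, start button right, flat black display behind the button. Back half: platform 85 mm high, steel rail at 101 mm, two sample cups on it.
- selector (a joint): Speed selector, turns clockwise from above as the value (rad) grows. Click positions 0 to 9, 0.5236 apart: 0 at position 0, 3.1416 at 6. Starts in one of 0 to 3. A spring draws it into the nearest position: pushed just over half way to the next it snaps forward by itself and stays. It resists with about 0.12 N m (about 3 N at the lever's outer half). End stops just outside 0 and 9.
- selector_axis (a point): On the selector's axis, 28 mm above the panel, level with the lever's top; turns with it: x along the lever to its tip, z up. Black round hub, radius 22 mm at the foot, 19 above, 30 mm high, with one straight lever 10 mm wide, 54 mm from axis to tip, 6 to 28 mm above the panel, white line on top.
- selector_tip (a point): Outer end of the lever, on its centre line, level with its top. At position 0 the lever points 135 degrees counter-clockwise (from above) from the shaker's x axis, to the front left; at position 6 it points 45 degrees clockwise from it, to the back right.
- tick_zero (a point): Position 0 of the scale: the long tick with a cross bar at its outer end, flat on the panel, 72 mm from the selector's axis. The other nine ticks are plain, 58 to 68 mm from the axis, 30 degrees apart, clockwise from it: positions 1 to 9.
- start (a joint): Start button's travel (m): 0 up, 0.006 fully down. A spring pushes it up; fully down takes 5 N.
- start_top (a point): Centre of the top of the white round start button (radius 16 mm, in a low black housing) on the right of the panel. It is pressed straight down.
- cup_a: Sample cup with a lid, 58 mm wide, 70 mm tall, on one side of the shaker's platform. Origin: centre of its underside, z up. Bystander: not to be moved.
- cup_b: Sample cup with a lid, 58 mm wide, 70 mm tall, on the other side of the shaker's platform. Origin: centre of its underside, z up. Bystander: not to be moved.
- dropper_bottle: Small dropper bottle, 25 mm wide, 74 mm tall, on the bench to the right of the shaker. Origin: centre of its underside, z up. Bystander: not to be moved.
- dropper_bottle2: Second small dropper bottle, 25 mm wide, 74 mm tall, on the bench to the right of the shaker, in line with the first. Origin: centre of its underside, z up. Bystander: not to be moved.
- petri_dish: Petri dish, 60 mm wide, 14 mm high, on the bench to the left of the shaker. Origin: centre of its underside, z up. Bystander: not to be moved.
- marker_pen: Marker pen, 144 mm long, 14 mm high, lying on the bench in front of the shaker. Origin: centre of its underside, z up. Bystander: not to be moved.
- cassette: Flat test cassette, 70 x 21 x 6 mm, lying on the bench in front of the shaker, left of the pen. Origin: centre of its underside, z up. Bystander: not to be moved.

How it is judged:
By the outcome, as a careful person would: the job done as asked, in the order asked, and still so for the second after the job is handed in, with the robot touching nothing.
It also fails if it takes over 56 s, if anything falls off the work surface, if the arm or the gripper's body presses on something with over 40 N, if the wrist force passes 120 N, or if a joint passes its speed limit or range.

### The arm

A 7-joint arm with a two-finger parallel gripper is mounted at the origin on a cart in front of the work surface, level with it; the furniture and walls round the work are solid. World frame = base frame: x ahead of the robot, y to its left, z up, the work surface at z = 0. Lengths are in m, angles in degrees, forces in N, time in s.
With the tool pointing down it reaches from about 0.4 to 0.9 m from the base axis. Payload 5.6 kg.
Tool frame: the origin (TCP) lies between the finger pads; the fingertips stand 22 mm ahead of it and the grasp point (between the pads) lies 3 mm ahead of it; y points along the fingers, x is the direction in which the jaws open and shut, and the axes are right-handed (so a half turn about y gives the same grasp; the last joint's range is limited). The gripper opens to 92 mm and grips with 3 to 60 N. Pads are 20 mm wide; open, the fingers measure 128 mm over their backs; the gripper's body (75 mm by 189 mm) begins 69 mm behind the grasp point.
Start: joints at [60.619, 26.786, -0.665, 91.828, 0.344, 61.387, -3.226], TCP at [0.294, -0.58, 0.237] pointing down, gripper open.
Joint ranges: [-144.91, 144.91], [-17.63, 115.5], [-89.93, 88.59], [15.96, 139.68], [-74.01, 254.01], [8.47, 105.57], [-167.45, 167.45]. Speed limits (degrees/s): [147.25, 147.25, 180, 180, 180, 180, 180].

### API

Orientations are given as [roll, pitch, yaw] about the fixed x, y, z axes, in that order (R = Rz(yaw) Ry(pitch) Rx(roll)).
In Python, from plant import state, viewer, robot gives the robot as it stands.
- The arm moves only by the shell command python3 -m crank 'ROWS'. ROWS is JSON, a list of rows, each a list of 7 numbers: the closure, from 0 (fully open) to 1 (shut), then the shift along the world's x, y, z in cm, then the turn, a rotation vector about the world's x, y, z in rad. In form: [[gripper, dx, dy, dz, ax, ay, az], ...]. A call has 1 to 12 rows; each row shifts and turns the pose as measured when the row begins; what a row does not reach is not made up. A row lasts 1/8 s, in which the tool goes at most 62.5 mm and 10.7 degrees, less where a joint would pass 70% of its speed; a pose out of reach is approached as far as the arm can. A call is refused whole if a number of a shift passes 6.25 or a number of a turn 0.188, either way. A call with a gripper value outside its range is refused whole. The fingers move at their own pace and stop on an object; the grip force is fixed at half the most. Time passes only in rows, so rows that do not move let the fingers close. It gives the time, the measured TCP pose, the force and the opening at its end, in the units of the state.
- state(): the state, without advancing time (a new reading comes with each control period).
- viewer.grab_frame(name): name is "scene" or "top"; returns a dict with "img" (400x640x3 uint8, blue, green, red), "K" (3x3 intrinsics, pixels), "R" (3x3) and "t" (3): a world point X has camera coordinates R X + t. Camera axes: x right, y down, z forward; pixel columns grow to the right and rows downward; lengths in m; the calibration is good to about 2 mm. A picture is of the moment at which its call begins. There is no depth.
- robot.finish_job(): hands the job in, once; it reports no verdict.
The state is a dict: "clock": time; "qpos": joint angles; "qd": joint speeds; "effort": joint torques, N m; "position": TCP position; "tool_rot": TCP orientation; "force": force on the tool from outside, world axes, zero at the start; "ft_torque": the same for the moment, N m; "grip_width": finger opening in m.
Only numpy, scipy, OpenCV 4.12 (cv2) and the standard library are available. Lean on these libraries where they do the work, as an engineer would, in place of code of your own. Each camera call takes 0.05 s, during which the arm holds its last target. There are 200 camera calls.

## Working session

There is one attempt and no reset: what is moved stays moved. The work goes in short steps, Python scripts to look and compute and a shell command to move; the robot and the scene stay as the last step left them, time stands still between calls to the robot, and variables do not carry over. Pictures are saved under pics/ and viewed, about 8 in all and at most 12, crops included, and the job is handed in when it is done.

```bash
mkdir -p pics
python3 - <<'E'
from plant import state, viewer
import cv2,pickle
s=state();print(s['clock'],s['position'],s['tool_rot'],s['grip_width'],s['force'])
for n in("scene","top"):
    f=viewer.grab_frame(n);pickle.dump(f,open(f'{n}0.pkl','wb'));cv2.imwrite(f'pics/{n}0.png',f['img']);print(n,f['K'],f['R'],f['t'])
E
```

```text
0.0 [ 0.29393136 -0.57912024  0.23562077] [-90.00791519   0.10311267 -63.08772883] 0.09214280933546828 [ 1.00255952  0.42795316 -0.16406279]
scene [[366.50091043   0.         319.2460866 ]
 [  0.         366.50091043 200.93358623]
 [  0.           0.           1.        ]] [[ 0.52374769 -0.8518385   0.00771458]
 [-0.61630433 -0.38515175 -0.68689672]
 [ 0.58809636  0.35500604 -0.7267141 ]] [-0.28736313  0.39879004  0.57496495]
top [[473.94374478   0.         317.08990903]
 [  0.         473.94374478 202.25708408]
 [  0.           0.           1.        ]] [[-0.07438606 -0.99722893 -0.00108188]
 [-0.97275935  0.07279958 -0.22008968]
 [ 0.21955856 -0.01531919 -0.97547904]] [0.04836153 0.55793668 1.02649865]
```

View pics/scene0.png

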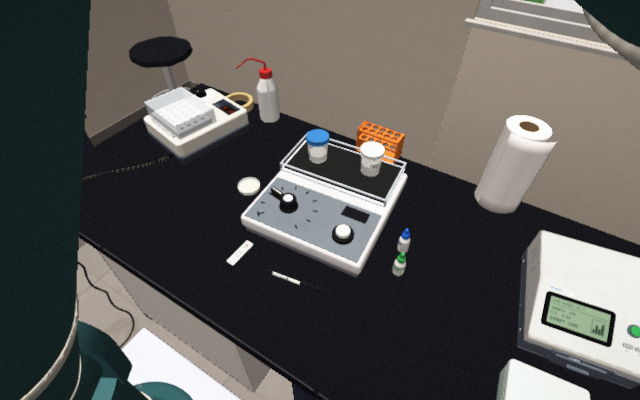

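View pics/top0.png

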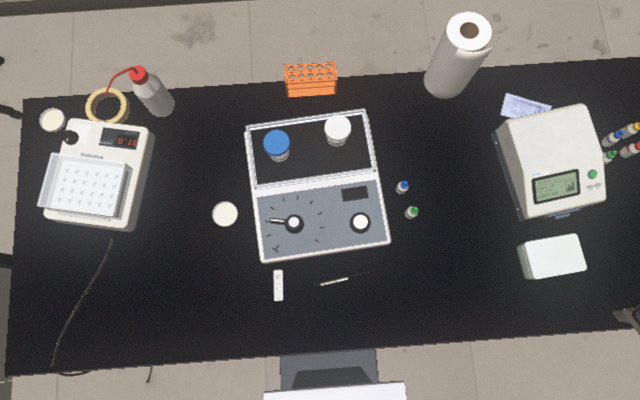

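The top view shows the selector hub at about (294,223) with its lever pointing left, the start button at about (361,222), and the cross-barred tick at the lower left, near (276,248). I'll take an enlarged crop of each view.

Run:
```python
import cv2,pickle,numpy as np
a=pickle.load(open('top0.pkl','rb'))['img'][170:270,240:400]
b=pickle.load(open('scene0.pkl','rb'))['img'][165:275,235:395]
cv2.imwrite('pics/c0.png',cv2.resize(np.vstack([a[:, :],])[:, :],None,fx=5,fy=5,interpolation=cv2.INTER_CUBIC))
cv2.imwrite('pics/c1.png',cv2.resize(b,None,fx=5,fy=5,interpolation=cv2.INTER_CUBIC))
```

```text
(no output)
```

View pics/c0.png

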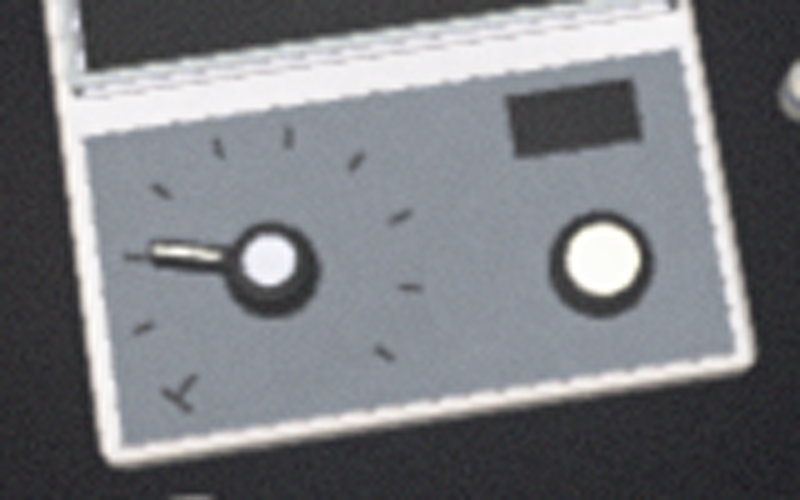

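View pics/c1.png

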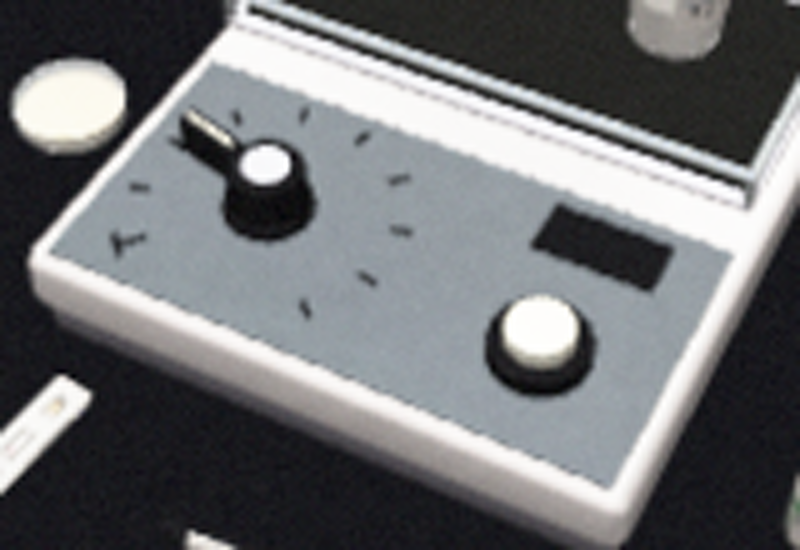

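The lever is on the third tick counting clockwise, which is position 2. The crop puts the zero tick at (180,390), the lever tip at (150,250), the tick for position 6 at (356,161), the hub cap at (269,261) and the button at (602,259). Next I triangulate the cap and button and cast the ticks onto the panel plane.

```bash
cat > h.py <<'E'
import numpy as np,cv2,pickle
def ray(f,p):
    d=f['R'].T@np.linalg.inv(f['K'])@np.array([p[0],p[1],1.]);return -f['R'].T@f['t'],d
def plane(f,p,z):
    c,d=ray(f,p);return (c+d*(z-c[2])/d[2])
def tri(f,p,g,q):
    A=[];b=[]
    for F,P in((f,p),(g,q)):
        c,d=ray(F,P);d/=np.linalg.norm(d);M=np.eye(3)-np.outer(d,d);A.append(M);b.append(M@c)
    return np.linalg.lstsq(np.vstack(A),np.hstack(b),rcond=None)[0]
def blob(f,x,y,r=11,th=180):
    m=(f['img'].min(2)>th).astype(np.uint8);n,l,s,c=cv2.connectedComponentsWithStats(m)
    i=1+np.argmin(np.hypot(*(c[1:]-[x,y]).T));return c[i],s[i,4]
E
python3 - <<'E'
from h import *
T=pickle.load(open('top0.pkl','rb'));S=pickle.load(open('scene0.pkl','rb'))
ct=lambda x,y:(240+(x-2)/5,170+(y-2)/5); cs=lambda x,y:(235+(x-2)/5,165+(y-2)/5)
for n,a,b in(('cap',(269,261),(266,165)),('btn',(602,259),(540,328))):
    p,_=blob(T,*ct(*a));q,_=blob(S,*cs(*b));print(n,p,q,_,tri(T,p,S,q),plane(T,p,.096))
for n,a,b in(('tip',(150,249),(190,116)),):print(n,tri(T,ct(*a),S,cs(*b)),plane(T,ct(*a),.094))
tk=[(143,328),(132,257),(162,190),(218,148),(289,137),(356,161),(400,216),(410,287),(384,352)]
tks=[(140,187),None,(237,118),(305,115),(362,138),(399,180),(400,231),(367,279),(305,309)]
P=np.array([plane(T,ct(*t),.066) for t in tk])
for a,b in zip(tk,tks):
    if b: print(tri(T,ct(*a),S,cs(*b)).round(4))
A=np.c_[2*P[:,:2],np.ones(9)];s=np.linalg.lstsq(A,(P[:,:2]**2).sum(1),rcond=None)[0];c=s[:2]
print('centre',c,'r',np.sqrt(s[2]+c@c))
ang=np.degrees(np.arctan2(*(P[:,:2]-c).T[::-1]));print(ang, 'yaw',(ang-(135-30*np.arange(1,10))+180)%360-180)
z=plane(T,ct(180,395),.066)[:2];print('zero',z,np.linalg.norm(z-c),np.degrees(np.arctan2(*(z-c)[::-1])))
E
```

```text
cap [293.3974359  221.57692308] [287.77586207 197.5       ] 58 [0.51267928 0.06238137 0.09685381] [0.51274895 0.06250278 0.096     ]
btn [360.20261438 221.34640523] [342.49285714 229.80714286] 140 [ 0.5036614  -0.08506546  0.08726322] [ 0.50228328 -0.084346    0.096     ]
tip [0.52313019 0.11426668 0.09150602] [0.5219241  0.11472895 0.094     ]
[0.4916 0.1218 0.0674]
[0.5542 0.1103 0.0666]
[0.5721 0.0832 0.0677]
[0.5744 0.0509 0.0672]
[0.5609 0.0212 0.0666]
[0.5336 0.0033 0.0672]
[0.501  0.0008 0.0671]
[0.4723 0.0148 0.0666]
centre [0.51301359 0.0627741 ] r 0.0632215730039233
[ 109.92337246   79.80065783   48.99674287   19.46421791  -10.91416278
  -40.88059253  -70.56464285 -100.83971694 -130.14823039] yaw [4.92337246 4.80065783 3.99674287 4.46421791 4.08583722 4.11940747
 4.43535715 4.16028306 4.85176961]
zero [0.45996014 0.10729512] 0.06925885887509536 139.997531706346
```

The axis is at (0.513, 0.0627), the shaker yaw is 4.4° and the button top is at (0.504, -0.085, 0.087). The heights agree with the text. I'll close the fingers, raise the arm and travel.

```bash
python3 -m crank '[[1,0,0,5,0,0,0],[1,0,0,3,0,0,0],[1,2,4,0,0,0,0.1],[1,2,4,0,0,0,0.1],[1,2,4,0,0,0,0.1],[1,2,4,0,0,0,0.1],[1,2,4,0,0,0,0.1],[1,2,4,0,0,0,0.1],[1,2,4,0,0,0,0.1],[1,2,4,0,0,0,0.1]]'
```

```text
clock: 1.35
position: [0.4529, -0.2504, 0.3132]
tool_rot: [-90.1, 0.5, -16.2]
force: [0.3, -0.5, -0.2]
grip_width: 0.0006
```

```bash
python3 -m crank '[[1,0.5,4.5,0,0,0,0.05],[1,0.5,4.5,0,0,0,0.05],[1,0.5,4.5,0,0,0,0],[1,0.5,4.5,0,0,0,0],[1,0.5,4.5,0,0,0,0],[1,0.5,4.5,-1,0,0,0],[1,0.3,4.5,-3,0,0,0],[1,0.2,4.5,-3,0,0,0],[1,0,0,-4,0,0,0],[1,0,0,-3,0,0,0],[1,0,0,0,0,0,0]]'
python3 - <<'E'
from plant import viewer,state
import cv2,numpy as np
print(state()['position'],state()['tool_rot'])
a=viewer.grab_frame('top')['img'][150:280,220:400];b=viewer.grab_frame('scene')['img'][130:260,210:390]
cv2.imwrite('pics/d.png',cv2.resize(np.hstack([a,b]),None,fx=2.2,fy=2.2,interpolation=cv2.INTER_CUBIC))
E
```

```text
clock: 2.72
position: [0.4863, 0.1258, 0.1679]
tool_rot: [-90.1, 0.6, -9.8]
force: [-0.3, -0.3, 0.1]
grip_width: 0.0004
[0.48625833 0.125776   0.16785265] [-90.05893082   0.60910785  -9.84322499]
```

View pics/d.png

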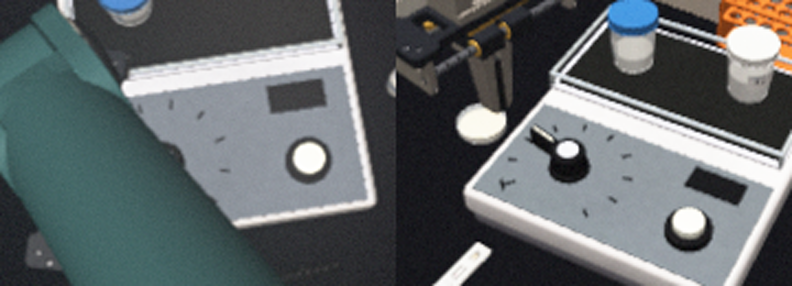

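The scene view shows the closed fingers where the calibration predicts, with the tip at full-frame pixel (254,180), and clear of the lever. I'll go down beside the lever on its counter-clockwise side.

```bash
python3 -m crank '[[1,0.1,-1.7,0,0,0,-0.01],[1,0,0,0,0,0,0],[1,0,0,-2.5,0,0,0],[1,0,0,-2.5,0,0,0],[1,0,0,-1.3,0,0,0],[1,0,0,0,0,0,0]]'
```

```text
clock: 3.58
position: [0.494, 0.1056, 0.112]
tool_rot: [-89.8, -0.4, -10.9]
force: [-0.6, 0.4, -0.3]
grip_width: 0.0001
```

```bash
cat > arc.py <<'E'
import sys,numpy as np
from plant import state
s=state();p=s['position'][:2];yaw=s['tool_rot'][2]
C=np.array([.513,.0627]);R,off=.040,.023
def tgt(th):
    a=np.radians(th);u=np.array([np.cos(a),np.sin(a)]);n=np.array([-u[1],u[0]]);return C+R*u+off*n
print('now face angle',yaw+90,'pos',p,'z',s['position'][2],'F',np.round(s['force'],1))
d=p-C;a=np.radians(yaw+90);u=np.array([np.cos(a),np.sin(a)]);print('r',d@u,'off',d@[-u[1],u[0]])
for th in map(float,sys.argv[1:]):
    q=tgt(th);print(th,'d cm',(100*(q-p)).round(2),'turn',round(np.radians(th-90-yaw),3));p=q;yaw=th-90
E
python3 -m crank '[[1,-0.3,0.2,-0.7,0,0.007,0],[1,0,0,-0.4,0,0,0],[1,0,0,0,0,0,0]]'; python3 arc.py 78 72 66 60 54 48 42 36 30
```

```text
clock: 3.95
position: [0.492, 0.1081, 0.102]
tool_rot: [-89.8, -0.1, -10.9]
force: [-0.9, 0.1, -0.7]
grip_width: 0.0005
now face angle 79.1281592944677 pos [0.49203665 0.10811129] z 0.10201358325924859 F [-0.9  0.1 -0.7]
r 0.040642272890521525 off 0.029152242886518673
78.0 d cm [ 0.68 -0.15] turn -0.02
72.0 d cm [0.47 0.12] turn -0.105
66.0 d cm [0.48 0.07] turn -0.105
60.0 d cm [0.48 0.02] turn -0.105
54.0 d cm [ 0.48 -0.03] turn -0.105
48.0 d cm [ 0.48 -0.08] turn -0.105
42.0 d cm [ 0.47 -0.13] turn -0.105
36.0 d cm [ 0.45 -0.17] turn -0.105
30.0 d cm [ 0.43 -0.22] turn -0.105
```

```bash
python3 -m crank '[[1,0.68,-0.15,0,0,0,-0.02],[1,0.47,0.12,0,0,0,-0.105],[1,0.48,0.07,0,0,0,-0.105],[1,0.48,0.02,0,0,0,-0.105],[1,0,0,0,0,0,0]]'; python3 arc.py 60 54 48 42 36 30 24 18
```

```text
clock: 4.58
position: [0.5139, 0.1088, 0.1025]
tool_rot: [-89.9, -0.0, -30.8]
force: [-0.1, -0.0, 0.1]
grip_width: 0.0005
now face angle 59.193727473142864 pos [0.5138566  0.10881558] z 0.10248261076670591 F [-0.1 -0.   0.1]
r 0.04004754656082743 off 0.02288175496382773
60.0 d cm [-0.08  0.  ] turn 0.014
54.0 d cm [ 0.48 -0.03] turn -0.105
48.0 d cm [ 0.48 -0.08] turn -0.105
42.0 d cm [ 0.47 -0.13] turn -0.105
36.0 d cm [ 0.45 -0.17] turn -0.105
30.0 d cm [ 0.43 -0.22] turn -0.105
24.0 d cm [ 0.4  -0.26] turn -0.105
18.0 d cm [ 0.37 -0.3 ] turn -0.105
```

```bash
python3 -m crank '[[1,0.42,-0.03,0,0,0,-0.095],[1,0.48,-0.08,0,0,0,-0.105],[1,0.47,-0.13,0,0,0,-0.105],[1,0.45,-0.17,0,0,0,-0.105],[1,0.43,-0.22,0,0,0,-0.105],[1,0,0,0,0,0,0]]'; python3 arc.py 24 18 12 6 0 -5 -10
```

```text
clock: 5.32
position: [0.5364, 0.1032, 0.1028]
tool_rot: [-89.9, 0.1, -60.6]
force: [-0.8, -0.4, 0.1]
grip_width: 0.0004
now face angle 29.437752171362057 pos [0.53644151 0.10324886] z 0.10279906706266903 F [-0.8 -0.4  0.1]
r 0.04034384258258692 off 0.023792618451397657
24.0 d cm [ 0.37 -0.33] turn -0.095
18.0 d cm [ 0.37 -0.3 ] turn -0.105
12.0 d cm [ 0.34 -0.34] turn -0.105
6.0 d cm [ 0.3  -0.38] turn -0.105
0.0 d cm [ 0.26 -0.41] turn -0.105
-5.0 d cm [ 0.19 -0.36] turn -0.087
-10.0 d cm [ 0.15 -0.37] turn -0.087
```

```bash
python3 -m crank '[[1,0.37,-0.33,0,0,0,-0.095],[1,0.37,-0.3,0,0,0,-0.105],[1,0.34,-0.34,0,0,0,-0.105],[1,0.3,-0.38,0,0,0,-0.105],[1,0.26,-0.41,0,0,0,-0.105],[1,0,0,0,0,0,0]]'; python3 arc.py -6 -11 -16 -20 -24 -27 -30
python3 - <<'E'
from plant import viewer
import cv2,numpy as np
a=viewer.grab_frame('top')['img'][150:280,220:400];b=viewer.grab_frame('scene')['img'][150:280,210:390]
cv2.imwrite('pics/e.png',cv2.resize(np.hstack([a,b]),None,fx=2.2,fy=2.2,interpolation=cv2.INTER_CUBIC))
E
```

```text
clock: 6.08
position: [0.5528, 0.088, 0.1031]
tool_rot: [-89.9, 0.3, -89.7]
force: [-0.4, 0.6, -0.5]
grip_width: 0.0004
now face angle 0.2589394050547895 pos [0.55284683 0.08796641] z 0.10311391471099696 F [-0.4  0.6 -0.5]
r 0.03996061249755707 off 0.02508606736917075
-6.0 d cm [ 0.23 -0.66] turn -0.109
-11.0 d cm [ 0.15 -0.37] turn -0.087
-16.0 d cm [ 0.11 -0.39] turn -0.087
-20.0 d cm [ 0.07 -0.32] turn -0.07
-24.0 d cm [ 0.04 -0.32] turn -0.07
-27.0 d cm [ 0.02 -0.24] turn -0.052
-30.0 d cm [ 0.01 -0.24] turn -0.052
```

View pics/e.png

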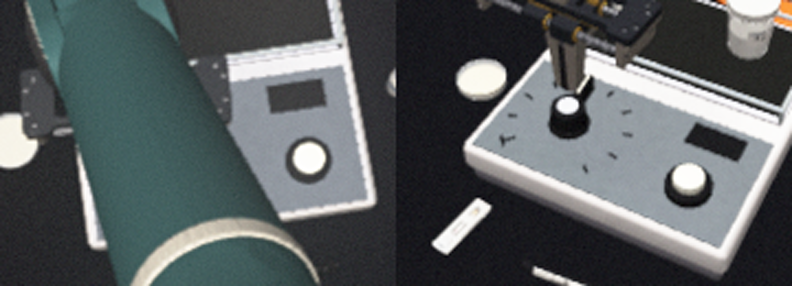

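The scene view shows the lever tip at about (592,75), between ticks 4 and 5, still against the finger and just short of snapping. I'll continue gently.

```bash
python3 -m crank '[[1,0.13,-0.36,0,0,0,-0.06],[1,0.1,-0.3,0,0,0,-0.05],[1,0.14,-0.36,-0.05,0,0,-0.085],[1,0,0,0,0,0,0]]'; python3 arc.py -14 -18 -22 -25 -28 -30 -32
```

```text
clock: 6.68
position: [0.5567, 0.0776, 0.1028]
tool_rot: [-89.8, 0.3, -100.8]
force: [-0.7, 0.4, 0.2]
grip_width: 0.0001
now face angle -10.84409217416848 pos [0.55672495 0.07758923] z 0.10283853130508126 F [-0.7  0.4  0.2]
r 0.04014292307841003 off 0.022849637027260998
-14.0 d cm [ 0.07 -0.22] turn -0.055
-18.0 d cm [ 0.08 -0.31] turn -0.07
-22.0 d cm [ 0.06 -0.32] turn -0.07
-25.0 d cm [ 0.03 -0.24] turn -0.052
-28.0 d cm [ 0.01 -0.24] turn -0.052
-30.0 d cm [ 0.   -0.16] turn -0.035
-32.0 d cm [-0.   -0.16] turn -0.035
```

```bash
python3 -m crank '[[1,0.07,-0.22,0,0,0,-0.055],[1,0.08,-0.31,0,0,0,-0.07],[1,0.06,-0.32,0,0,0,-0.07],[1,0.03,-0.24,0,0,0,-0.052],[1,0.01,-0.24,0,0,0,-0.052],[1,0,0,0,0,0,0]]'; python3 arc.py -28 -30 -32 -34 -36
```

```text
clock: 7.42
position: [0.5599, 0.0678, 0.1031]
tool_rot: [-89.8, 0.6, -117.6]
force: [0.7, 1.5, -1.6]
grip_width: 0.0006
now face angle -27.60984113899879 pos [0.559857   0.06781935] z 0.10311267935959142 F [ 0.7  1.5 -1.6]
r 0.039148555782162905 off 0.02625216852372175
-28.0 d cm [-0.07 -0.36] turn -0.007
-30.0 d cm [ 0.   -0.16] turn -0.035
-32.0 d cm [-0.   -0.16] turn -0.035
-34.0 d cm [-0.01 -0.16] turn -0.035
-36.0 d cm [-0.01 -0.16] turn -0.035
```

```bash
python3 -m crank '[[1,-0.03,-0.25,-0.05,0,0,-0.01],[1,-0.03,-0.2,0,0,0,-0.03],[1,0,0,0,0,0,0]]'; python3 arc.py -30 -32 -34
```

```text
clock: 7.8
position: [0.5594, 0.0636, 0.1029]
tool_rot: [-89.8, 0.6, -119.8]
force: [0.4, 0.9, 0.5]
grip_width: 0.0003
now face angle -29.840218853310432 pos [0.55940308 0.06364694] z 0.10293018475264787 F [0.4 0.9 0.5]
r 0.03977960926233404 off 0.023910769869874168
-30.0 d cm [-0.03 -0.1 ] turn -0.003
-32.0 d cm [-0.   -0.16] turn -0.035
-34.0 d cm [-0.01 -0.16] turn -0.035
```

```bash
python3 -m crank '[[1,-0.03,-0.26,0,0,0,-0.035],[1,0,-0.1,0,0,0,-0.02],[1,0,0,0,0,0,0]]'; python3 arc.py; python3 -m crank '[[1,0.8,0.9,0,0,0,0],[1,0,0,2,0,0,0],[1,0,0,4,0,0,0],[1,0,0,4,0,0,0],[1,0,0,0,0,0,0]]'
python3 - <<'E'
from plant import viewer
import cv2,numpy as np
a=viewer.grab_frame('top')['img'][150:280,220:400];b=viewer.grab_frame('scene')['img'][150:280,210:390]
cv2.imwrite('pics/f.png',cv2.resize(np.hstack([a,b]),None,fx=2.2,fy=2.2,interpolation=cv2.INTER_CUBIC))
E
```

```text
clock: 8.18
position: [0.5585, 0.0581, 0.1027]
tool_rot: [-89.8, 0.5, -123.3]
force: [0.3, 0.4, 0.0]
grip_width: 0.0007
now face angle -33.27031517958764 pos [0.55854321 0.05812586] z 0.10267837932818843 F [0.3 0.4 0. ]
r 0.040587624296463155 off 0.021160137183534607
clock: 8.8
position: [0.5682, 0.0703, 0.2051]
tool_rot: [-89.8, 0.5, -123.1]
force: [-0.4, 0.4, -1.5]
grip_width: 0.0002
```

View pics/f.png

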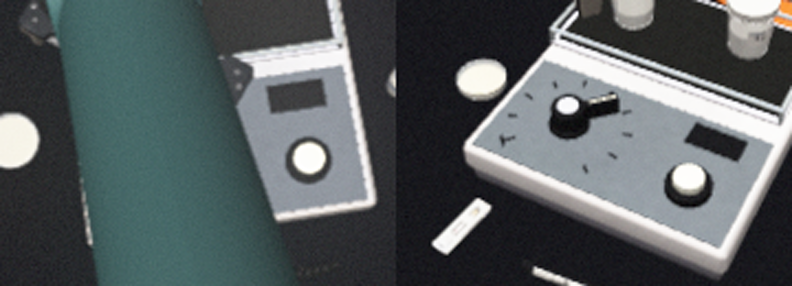

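The lever tip is at (617,99) in the scene view. My projection for position 6 is (617,95), so the selector has clicked in at 6 and is free of the finger. For the button I'll open the jaws and press with one fingertip. The jaws will lie along the shaker's x axis, so the other finger hangs clear over the front.

```bash
python3 -m crank '[[1,-2,-2,0,0,0,-0.12],[1,-2,-2,0,0,0,-0.12],[1,-2,-2,0,0,0,-0.12],[0,-2,-2,0,0,0,-0.12],[0,-2,-2,0,0,0,-0.12],[0,-1,-2,0,0,0,-0.12],[0,-1,-2,0,0,0,-0.1],[0,0,-2,0,0,0,-0.1],[0,0,0,0,0,0,0]]'; python3 -c "
from plant import state;s=state();print(s['qpos'],s['tool_rot'],s['position'])"
```

```text
clock: 10.02
position: [0.4346, -0.0923, 0.1889]
tool_rot: [-90.5, -1.0, -177.4]
force: [-0.0, 0.9, 0.5]
grip_width: 0.058
[  -4.52098704   10.96770097   13.87361853  122.13060259   -3.89814985
   48.4047635  -165.61272007] [ -90.52242235   -1.03860439 -177.36106444] [ 0.43462758 -0.09228816  0.18888069]
```

Joint 7 is near its limit, so I'll turn back 15° and centre the finger.

```bash
python3 -m crank '[[0,0.8,-0.3,0,0,0,0.13],[0,0.8,-0.4,0,0,0,0.13],[0,0,0,-2,0,0,0],[0,0,0,-2,0,0,0],[0,0,0,0,0,0,0]]'
python3 - <<'E'
from plant import viewer,state
import cv2,numpy as np
from scipy.spatial.transform import Rotation as Ro
s=state();R=Ro.from_euler('xyz',s['tool_rot'],degrees=True).as_matrix()
print(s['position'],s['tool_rot'],s['grip_width'],s['qpos'][6])
for k in(1,-1):print('tip',s['position']+R@[k*(s['grip_width']/2+.009),.022,0])
a=viewer.grab_frame('top')['img'][150:280,220:400];b=viewer.grab_frame('scene')['img'][150:280,230:410]
cv2.imwrite('pics/g.png',cv2.resize(np.hstack([a,b]),None,fx=2.2,fy=2.2,interpolation=cv2.INTER_CUBIC))
E
```

```text
clock: 10.65
position: [0.4499, -0.0933, 0.144]
tool_rot: [-90.8, -1.4, -161.0]
force: [0.1, -0.4, -0.8]
grip_width: 0.0917
[ 0.44989079 -0.09332119  0.14403787] [ -90.78331982   -1.42883669 -161.01094795] 0.09168405732414679 -148.84724232491212
tip [ 0.39743281 -0.11105463  0.12341427]
tip [ 0.50111569 -0.07537591  0.12067926]
```

View pics/g.png

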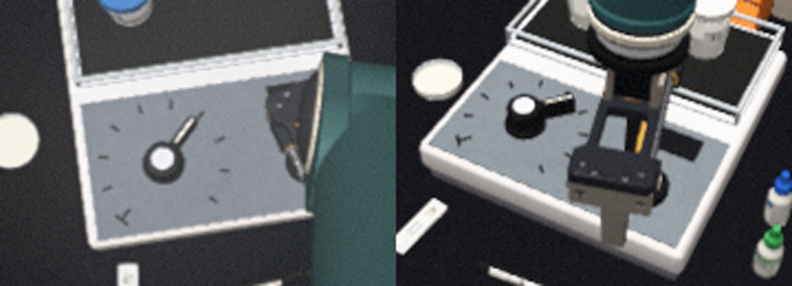

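The top crop shows the lever end at (200,113) on tick 6, which confirms the setting. The cups, dish and cassette are undisturbed. I'll centre over the button and go down to just above it.

```bash
cat > tip.py <<'E'
from plant import state
import numpy as np
from scipy.spatial.transform import Rotation as Ro
s=state();R=Ro.from_euler('xyz',s['tool_rot'],degrees=True).as_matrix()
t=s['position']+R@[-(s['grip_width']/2+.009),.022,0]
print('tip',t.round(4),'to button cm',(100*(np.array([.5035,-.085,.087])-t)).round(2),s['tool_rot'].round(1) if hasattr(s['tool_rot'],'round') else s['tool_rot'],'F',np.round(s['force'],1))
E
python3 -m crank '[[0,0.25,-0.95,0,0,0,0],[0,0,0,0,0,0,0],[0,0,0,-1.5,0,0,0],[0,0,0,-1.2,0,0,0],[0,0,0,0,0,0,0]]';python3 tip.py
```

```text
clock: 11.38
position: [0.4545, -0.1038, 0.118]
tool_rot: [-90.7, -1.1, -161.0]
force: [-0.2, 0.5, -0.2]
grip_width: 0.0919
tip [ 0.506  -0.0858  0.095 ] to button cm [-0.25  0.08 -0.8 ] [ -90.7   -1.1 -161. ] F [-0.2  0.5 -0.2]
```

```bash
python3 -m crank '[[0,-0.25,0.1,-0.4,0,0,0],[0,0,0,-0.5,0,0,0],[0,0,0,-0.3,0,0,0],[0,0,0,-0.2,0,0,0]]';python3 tip.py
```

```text
clock: 11.88
position: [0.4518, -0.1027, 0.1048]
tool_rot: [-90.7, -1.1, -161.0]
force: [-11.7, 1.0, 30.8]
grip_width: 0.0921
tip [ 0.5033 -0.0847  0.0818] to button cm [ 0.02 -0.03  0.52] [ -90.7   -1.1 -161. ] F [-11.7   1.   30.8]
```

The force of 31 N shows it is on the stop. I'll release slowly and watch the spring force.

```bash
for i in 1; do python3 -m crank '[[0,0,0,0.1,0,0,0]]'; done; python3 -m crank '[[0,0,0,0.05,0,0,0]]'; python3 tip.py;  python3 -m crank '[[0,0,0,0.1,0,0,0]]'; python3 tip.py; python3 -m crank '[[0,0,0,0.1,0,0,0]]'; python3 tip.py; python3 -m crank '[[0,0,0,0.2,0,0,0]]'; python3 tip.py
```

```text
clock: 12.0
position: [0.4517, -0.1026, 0.1064]
tool_rot: [-90.7, -1.1, -161.0]
force: [-2.9, 1.0, 5.1]
grip_width: 0.092
clock: 12.12
position: [0.4516, -0.1027, 0.1072]
tool_rot: [-90.7, -1.1, -161.0]
force: [-2.4, 0.4, 3.3]
grip_width: 0.0924
tip [ 0.5033 -0.0846  0.0842] to button cm [ 0.02 -0.04  0.28] [ -90.7   -1.1 -161. ] F [-2.4  0.4  3.3]
clock: 12.25
position: [0.4517, -0.1027, 0.1084]
tool_rot: [-90.7, -1.1, -161.0]
force: [-1.5, 0.2, 3.8]
grip_width: 0.0918
tip [ 0.5031 -0.0847  0.0853] to button cm [ 0.04 -0.03  0.17] [ -90.7   -1.1 -161. ] F [-1.5  0.2  3.8]
clock: 12.38
position: [0.4517, -0.1027, 0.1094]
tool_rot: [-90.7, -1.1, -161.0]
force: [-1.1, 0.2, 2.3]
grip_width: 0.0916
tip [ 0.503  -0.0847  0.0863] to button cm [ 0.05 -0.03  0.07] [ -90.7   -1.1 -161. ] F [-1.1  0.2  2.3]
clock: 12.5
position: [0.4516, -0.1027, 0.1113]
tool_rot: [-90.7, -1.1, -161.0]
force: [-1.4, -0.2, 1.3]
grip_width: 0.0919
tip [ 0.5031 -0.0846  0.0882] to button cm [ 0.04 -0.04 -0.12] [ -90.7   -1.1 -161. ] F [-1.4 -0.2  1.3]
```

The force falls smoothly from 5 N to 1 N over about 6 mm, so the button was fully down on its stop. I'll retreat upwards and take a last look.

```bash
python3 -m crank '[[0,0,0,1,0,0,0],[0,0,0,3,0,0,0],[0,0,0,4,0,0,0],[0,0,0,4,0,0,0],[0,0,-4,2,0,0,0],[0,0,-4,2,0,0,0],[0,-1,-5,1,0,0,0],[0,-1,-5,0,0,0,0],[0,-1,-5,0,0,0,0],[0,0,-5,0,0,0,0],[0,0,0,0,0,0,0],[0,0,0,0,0,0,0]]'
python3 - <<'E'
from plant import viewer
import cv2,numpy as np
a=viewer.grab_frame('top')['img'][90:310,210:430];b=viewer.grab_frame('scene')['img'][110:330,220:440]
cv2.imwrite('pics/h.png',cv2.resize(np.hstack([a,b]),None,fx=1.8,fy=1.8,interpolation=cv2.INTER_CUBIC))
E
```

```text
clock: 14.0
position: [0.4211, -0.3907, 0.2939]
tool_rot: [-90.2, -0.6, -160.8]
force: [0.1, -0.0, 0.6]
grip_width: 0.0917
```

View pics/h.png

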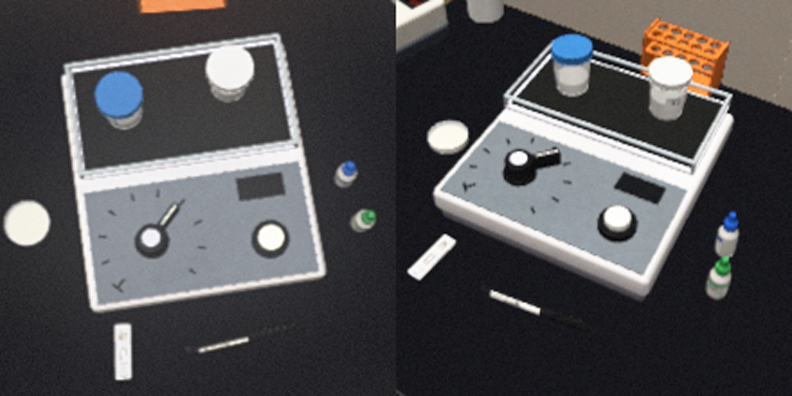

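The lever is on tick 6 at (180,203), the button is up at (270,238), and everything else stands where it was. I'm handing in.

```bash
python3 -c "
from plant import robot;print(robot.finish_job())"
```

```text
the job is handed in; nothing more can be done
None
```

The selector is at position 6 and the start button was then pressed fully down and released; the job is handed in at about 14 s on the robot's clock.

- **Selector:** I pushed the lever clockwise from position 2 with the closed fingertips, always from one side. It did not go past 6. Both camera views show it on tick 6 with the finger clear, before the press and again at the end.
- **Start button:** I pressed it once with one fingertip of the open gripper until it met its stop. The force there peaked at about 31 N vertical and 12 N sideways, more than the 5 N needed but within the limits. On release the force fell from about 5 N to 1 N over roughly 6 mm, and the last picture shows the button up.
- **Surroundings:** The cups, bottles, dish, pen and cassette look unmoved in the last picture. I compared them by eye and did not measure them. The arm ended clear of everything.
- **Disagreements:** One tool turn brought joint 7 to -165.6°, close to its -167.45° limit, so I turned it back. In the scene view the lever tip was about 4 pixels off its predicted place in the enlarged crop (about 2 in the camera image), which is small.

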